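# Check off the pump kit in assembly order

## Task

Check off the pump kit in assembly order by pressing the yellow buttons with the fingertips, lightly and one at a time: first the button on the tray with the O-ring, then the one on the tray with the piston, last the one on the tray with the cap nut. Press each one well down, where it stays by itself. Leave the button on the empty tray up, and do not pick up, knock or shift any of the loose things.

Things in the scene. Friction and masses are not known exactly. Their poses are not given: they have to be found in the camera images.
- tray_oring: White kit tray that holds the thin black O-ring; fixed to the bench. 160 mm long (its x), 110 mm wide (its y); origin at the centre of its underside. The rear (+x) half is the nest for the part (floor 6 mm high, rim 14 mm high); at the front end (-x, towards the robot) a grey block 52 x 110 mm, 30 mm high, carries the tray's yellow button.
- button_oring_top (a point): Centre of the top face of the yellow check button of the tray with the thin black O-ring; it moves with the button. Round flat cap, 38 mm across, 50 mm above the bench when up, on the tray's centre line 54 mm in front (-x) of the tray's origin; it goes straight down. All four buttons look alike.
- button_oring (a joint): How far this button is pressed in, m: 0 up (starts within 0.001 of it), 0.012 (top face 38 mm above the bench) at its stop; pressed on there, with over 5 N, the cap alone yields on a spring by up to 5 mm more, 2.5 N per mm, and comes back. No spring: about 3 N of friction, stays wherever it is left. It counts as pressed from 0.007 on.
- tray_piston: White kit tray that holds the silver piston lying on its side; fixed to the bench. 160 mm long (its x), 110 mm wide (its y); origin at the centre of its underside. The rear (+x) half is the nest for the part (floor 6 mm high, rim 14 mm high); at the front end (-x, towards the robot) a grey block 52 x 110 mm, 30 mm high, carries the tray's yellow button.
- button_piston_top (a point): Centre of the top face of the yellow check button of the tray with the silver piston lying on its side; it moves with the button. Round flat cap, 38 mm across, 50 mm above the bench when up, on the tray's centre line 54 mm in front (-x) of the tray's origin; it goes straight down. All four buttons look alike.
- button_piston (a joint): How far this button is pressed in, m: 0 up (starts within 0.001 of it), 0.012 (top face 38 mm above the bench) at its stop; pressed on there, with over 5 N, the cap alone yields on a spring by up to 5 mm more, 2.5 N per mm, and comes back. No spring: about 3 N of friction, stays wherever it is left. It counts as pressed from 0.007 on.
- tray_nut: White kit tray that holds the black ribbed cap nut; fixed to the bench. 160 mm long (its x), 110 mm wide (its y); origin at the centre of its underside. The rear (+x) half is the nest for the part (floor 6 mm high, rim 14 mm high); at the front end (-x, towards the robot) a grey block 52 x 110 mm, 30 mm high, carries the tray's yellow button.
- button_nut_top (a point): Centre of the top face of the yellow check button of the tray with the black ribbed cap nut; it moves with the button. Round flat cap, 38 mm across, 50 mm above the bench when up, on the tray's centre line 54 mm in front (-x) of the tray's origin; it goes straight down. All four buttons look alike.
- button_nut (a joint): How far this button is pressed in, m: 0 up (starts within 0.001 of it), 0.012 (top face 38 mm above the bench) at its stop; pressed on there, with over 5 N, the cap alone yields on a spring by up to 5 mm more, 2.5 N per mm, and comes back. No spring: about 3 N of friction, stays wherever it is left. It counts as pressed from 0.007 on.
- tray_empty: White kit tray that holds nothing (it is empty); fixed to the bench. 160 mm long (its x), 110 mm wide (its y); origin at the centre of its underside. The rear (+x) half is the nest for the part (floor 6 mm high, rim 14 mm high); at the front end (-x, towards the robot) a grey block 52 x 110 mm, 30 mm high, carries the tray's yellow button.
- button_empty_top (a point): Centre of the top face of the yellow check button of the tray with nothing (it is empty); it moves with the button. Round flat cap, 38 mm across, 50 mm above the bench when up, on the tray's centre line 54 mm in front (-x) of the tray's origin; it goes straight down. All four buttons look alike.
- button_empty (a joint): How far this button is pressed in, m: 0 up (starts within 0.001 of it), 0.012 (top face 38 mm above the bench) at its stop; pressed on there, with over 5 N, the cap alone yields on a spring by up to 5 mm more, 2.5 N per mm, and comes back. No spring: about 3 N of friction, stays wherever it is left. It counts as pressed from 0.007 on.
- oring: Thin black O-ring, 68 mm across, 4 mm thick, lying flat in its tray; origin at the centre of its underside. Loose, leave alone.
- piston: Silver piston, disc 48 mm across with a thin rod, lying in its tray with the disc at the end away from the button, 86 x 94 x 48 mm; origin under its centre. Loose, leave alone.
- cap_nut: Black ribbed cap nut, 57 mm across, 34 mm high, in its tray; origin at the centre of its underside. Loose, leave alone.
- oil_bottle: White oil bottle with red spout, 41 mm across, 134 mm high, standing left of the trays; origin at the centre of its underside. Loose bystander.
- seal_ring: Black rubber seal ring, 69 mm across, 27 mm high, lying right of the trays; origin at the centre of its underside. Loose bystander.
Mind the look-alikes: they are no part of the job. What is shaped like the tray_oring but orange is not meant.

How it is judged:
On the way, in this order (a step that is already met when the one before it is completed fails the run):
1. the O-ring tray's button is down, the piston's and the cap nut's still up (value of joint button_oring above 0.007 m and value of joint each of button_piston, button_nut below 0.004 m), for 0.2 s.
2. the piston tray's button is down too, the cap nut's still up (value of joint each of button_oring, button_piston above 0.007 m and value of joint button_nut below 0.004 m), for 0.2 s.
At the end, for the whole second after the job is handed in: The buttons of the O-ring, piston and cap-nut trays are each pressed in 7 mm or more and stay there, the empty tray's button is in less than 4 mm; every part, the oil bottle and the seal ring lie at rest within 15 mm of where they started (value of joint each of button_oring, button_piston, button_nut above 0.007 m and value of joint button_empty below 0.004 m and distance of each of oring, piston, cap_nut, oil_bottle, seal_ring from where it was at the start of the episode below 0.015 m and linear speed of each of oring, piston, cap_nut, oil_bottle, seal_ring below 0.02 m/s); the robot touches nothing.
It fails at once if the piston tray's button pressed before the O-ring tray's (value of joint button_piston above 0.004 m and value of joint button_oring below 0.007 m).
It fails at once if the cap-nut tray's button pressed before the piston tray's (value of joint button_nut above 0.004 m and value of joint button_piston below 0.007 m).
It fails at once if the empty tray's button pressed (value of joint button_empty above 0.004 m).
It fails at once if a tray or its button pressed harder than 30 N (contact force between any of the arm, the fingers and tray_oring above 30 N or contact force between any of the arm, the fingers and tray_piston above 30 N or contact force between any of the arm, the fingers and tray_nut above 30 N or contact force between any of the arm, the fingers and tray_empty above 30 N).
It fails at once if a part or the oil bottle shifted, lifted or knocked more than 15 mm from its place (distance of any of oring, piston, cap_nut, oil_bottle, seal_ring from where it was at the start of the episode above 0.015 m).
It also fails if it takes over 45 s, if anything falls off the work surface, if the arm or the gripper's body presses on something with over 40 N, if the wrist force passes 120 N, or if a joint passes its speed limit or range.

## Robot

A 7-joint arm with a two-finger parallel gripper is mounted at the origin on a cart in front of the work surface, level with it; the furniture and walls round the work are solid. World frame = base frame: x ahead of the robot, y to its left, z up, the work surface at z = 0. Lengths are in m, angles in rad, forces in N, time in s.
With the tool pointing down it reaches from about 0.4 to 0.85 m from the base axis. Payload 6.9 kg.
Tool frame: the origin (TCP) lies between the finger pads; the fingertips stand ahead of it and the grasp point (between the pads) is the TCP (robot.tips_ahead is the z of the fingertips in the tool frame, in m); z points along the fingers, y is the line along which they close (so a half turn about z gives the same grasp; the last joint's range is limited). The gripper opens to 85 mm and grips with 20 to 120 N. Pads are 22 mm wide; open, the fingers measure 114 mm over their backs; the gripper's body (76 mm by 85 mm) begins 54 mm behind the grasp point. The pads swing forward as they close: fully open they stand 13 mm farther back than shut.
Start: joints at [-1.077, 0.507, -0.238, 1.5, 0.126, 1.149, -0.155], TCP at [0.236, 0.579, 0.223] pointing down, gripper open.
Joint ranges: [-3.08, 3.08], [-0.24, 2.05], [-1.43, 1.35], [0, 2.5], [-1.52, 4.66], [0.17, 1.96], [-2.89, 2.89]. Speed limits (rad/s): [2.39, 2.39, 3.14, 3.14, 3.14, 3.14, 3.14].

## Interface

Orientations are given as a unit quaternion [w, x, y, z].
In Python, from bench import robot gives the robot as it stands. Calls block until the motion is done:
- robot.reach(position, orientation): joint-space move of the TCP to a pose.
- robot.move_linear(position, frame=None, speed=0.15, force_limit=None): straight line of the TCP; frame=None keeps the orientation; speed is the mean speed in m/s. With force_limit (N) it stops when the force on the tool has changed by that much, and returns True; else False.
- robot.movej(angles): joint-space move.
- robot.gripper_to(opening, squeeze=None): finger opening in m; squeeze is the grip in N (None keeps the last); returns when the fingers have stopped.
- robot.pause(seconds).
- robot.inverse_kinematics(position, orientation): joint angles nearest the present ones, or None.
- robot.camera(name): name is "scene" or "top"; returns the picture (480x640x3 uint8, blue, green, red); there is no depth.
- robot.get_calibration(name): a dict with "fx", "fy", "cx", "cy" (pixels), "k1" (the pictures are not rectified: a ray, as slopes to the right and down, at radius r is drawn at 1 + k1 r^2 times it, then the intrinsics apply), "R" (3x3) and "t" (3): a world point X has camera coordinates R X + t. Camera axes: x right, y down, z forward; pixel columns grow to the right and rows downward; lengths in m; the calibration is good to about 2 mm. A picture is of the moment at which its call begins. get_calibration takes no time and is no camera call.
A pose or a line that the arm cannot do raises robot.PlanningError and nothing moves.
- robot.close_job(): hands the job in; it is judged then, once.
Readings, each from a call of its own:
- robot.current_time_s(): time.
- robot.current_qpos(): joint angles.
- robot.current_dq(): joint speeds.
- robot.current_tau(): joint torques, N m.
- robot.current_tcp_pos(): TCP position.
- robot.current_tcp_rot(): TCP orientation.
- robot.current_force(): force on the tool from outside, world axes, zero at the start.
- robot.current_torque(): the same for the moment, N m.
- robot.current_width(): finger opening in m.
- robot.current_finger_force(): force on a finger pad.
Only numpy, scipy, OpenCV 4.12 (cv2) and the standard library are available. Lean on these libraries where they do the work, as an engineer would, in place of code of your own. Each camera call takes 0.05 s, during which the arm holds its last target. There are 200 camera calls.

## Working session

There is one attempt and no reset: what is moved stays moved. The work goes in short steps, each a Python script; the robot and the scene stay as the last script left them, time stands still between calls to the robot, and variables do not carry over. Pictures are saved under pics/ and viewed, at most 10 in all, crops included, and the job is handed in when it is done.

```bash
mkdir -p pics; python3 - <<'E'
from bench import robot
import cv2
for n in("scene","top"):
    cv2.imwrite(f"pics/{n}0.png",robot.camera(n)); c=robot.get_calibration(n); print(n,c)
print(robot.tips_ahead,robot.current_tcp_rot(),robot.current_tcp_pos(),robot.current_time_s(),robot.current_force())
E
```

```text
scene {'fx': 570.4439703806273, 'fy': 570.4439703806273, 'cx': 306.06052999424435, 'cy': 244.90602701620352, 'k1': -0.03369442298220416, 'R': array([[-0.4921779 , -0.87016619,  0.02391083],
       [-0.42019206,  0.21343096, -0.88197837],
       [ 0.76236445, -0.4441374 , -0.47068293]]), 't': array([0.25692535, 0.29546804, 1.09924233])}
top {'fx': 584.3076749413333, 'fy': 584.3076749413333, 'cx': 317.0767939897189, 'cy': 238.50103446089747, 'k1': -0.1343825746410504, 'R': array([[-0.0093775 , -0.99994113,  0.00545951],
       [-0.99160125,  0.00859472, -0.12904686],
       [ 0.12899234, -0.00662379, -0.99162347]]), 't': array([-0.01361985,  0.56604272,  1.54736089])}
0.019 [-1.50814613e-04  1.92678883e-01  9.81261518e-01 -8.11295467e-04] [0.23621762 0.57813083 0.2218967 ] 0.1 [ 0.04365092  0.60326423 -1.28834071]
```

View pics/scene0.png

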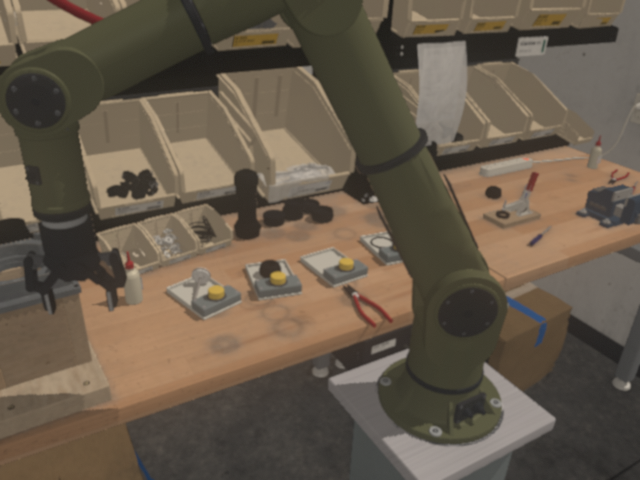

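View pics/top0.png

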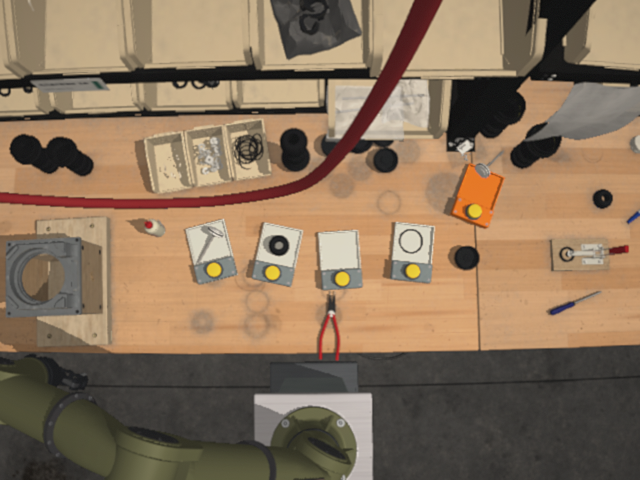

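The top image shows five yellow buttons: piston tray (214,270), nut tray (273,272), empty tray (342,279), O-ring tray (413,271) and the orange decoy (474,211). I choose 413, then 214, then 273. The seal ring is at (467,257) and the bottle at (153,228). Next I measure the buttons and check the choice in a close crop.

```bash
cat > h.py <<'E'
import cv2, numpy as np
from scipy.optimize import least_squares
from bench import robot
def project(c,X):
    p=c["R"]@X+c["t"]; s=p[:2]/p[2]; s=s*(1+c["k1"]*(s@s)); return np.array([c["fx"]*s[0]+c["cx"],c["fy"]*s[1]+c["cy"]])
def locate(c,uv,z):
    return least_squares(lambda q:project(c,np.array([*q,z]))-uv,[.5,0]).x
def yellow(img,amin=40):
    m=cv2.inRange(cv2.cvtColor(img,cv2.COLOR_BGR2HSV),(22,130,90),(35,255,255))
    n,_,st,ce=cv2.connectedComponentsWithStats(m)
    return [(ce[i],st[i]) for i in range(1,n) if st[i,4]>amin]
E
python3 - <<'E'
from h import *
for n in("top","scene"):
    im=cv2.imread(f"pics/{n}0.png"); c=robot.get_calibration(n)
    for ce,st in yellow(im): print(n,ce.round(1),st,locate(c,ce,.049).round(4))
im=cv2.imread("pics/top0.png")
cv2.imwrite("pics/crop1.png",cv2.resize(im[205:300,130:510],None,fx=2.1,fy=2.1,interpolation=cv2.INTER_CUBIC))
E
```

```text
top [473.8 210.9] [467 204  15  14 153] [ 0.6369 -0.4486]
top [213.6 269.3] [207 263  15  14 168] [0.4833 0.2595]
top [412.2 270.7] [405 264  15  14 165] [ 0.4751 -0.2732]
top [272.  272.4] [265 266  15  14 165] [0.4741 0.1027]
top [341.7 278.4] [335 272  15  14 167] [ 0.4563 -0.0835]
```

View pics/crop1.png

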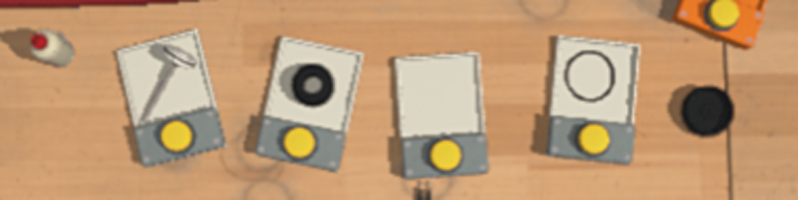

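The crop confirms it: from left to right piston, cap nut, empty, O-ring, with the orange decoy at far right. Now I close the gripper, travel high and stop above the O-ring button.

```bash
cat >> h.py <<'E'
B={"oring":(.4751,-.2732),"piston":(.4833,.2595),"nut":(.4741,.1027)}
DOWN=[0,0,1,0]
E
python3 - <<'E'
from h import *
c=robot.get_calibration("scene")
for k,b in B.items(): print(k,project(c,np.array([*b,.049])).round(0))
robot.gripper_to(0.0)
robot.reach([.4833,.2595,.22],DOWN)
robot.move_linear([*B["oring"],.22],speed=.3)
robot.move_linear([*B["oring"],.12],speed=.2)
print(robot.current_time_s(),robot.current_tcp_pos(),robot.current_tcp_rot(),robot.current_width(),robot.current_force())
a=robot.camera("scene");b=robot.camera("top")
v=np.hstack([cv2.resize(a[180:330,150:450],(400,200)),cv2.resize(b[190:340,200:500],(400,200))])
cv2.imwrite("pics/above.png",v)
E
```

```text
oring [402. 243.]
piston [218. 290.]
nut [280. 276.]
4.9333 [ 0.47577172 -0.27297811  0.1207701 ] [ 4.03855254e-04 -3.45426720e-04  9.99999852e-01 -1.18806660e-04] 9.114643202516259e-06 [-0.32675935 -0.21191372  0.73346562]
```

View pics/above.png

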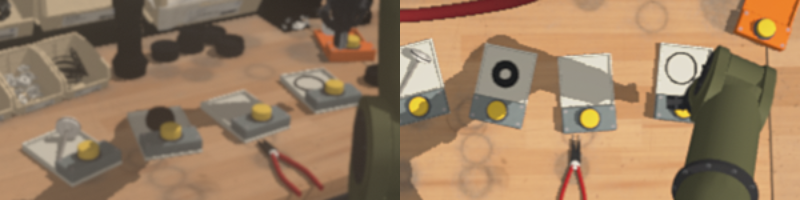

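The scene crop puts the O-ring button at about (405,244) in the full picture, which fits its predicted (402,243). The fingertips are hard to make out against the orange tray, so I zoom in there.

```bash
python3 - <<'E'
from h import *
c=robot.get_calibration("scene")
for z in(.05,.09,.1,.12): print(z,project(c,np.array([.4758,-.273,z])).round(0))
print(project(c,np.array([.637,-.449,.05])).round(0))
a=robot.camera("scene")[150:270,340:480]
cv2.imwrite("pics/zoom.png",cv2.resize(a,None,fx=4.5,fy=4.5,interpolation=cv2.INTER_CUBIC))
E
```

```text
0.05 [402. 242.]
0.09 [403. 229.]
0.1 [404. 226.]
0.12 [404. 219.]
[415. 209.]
```

View pics/zoom.png

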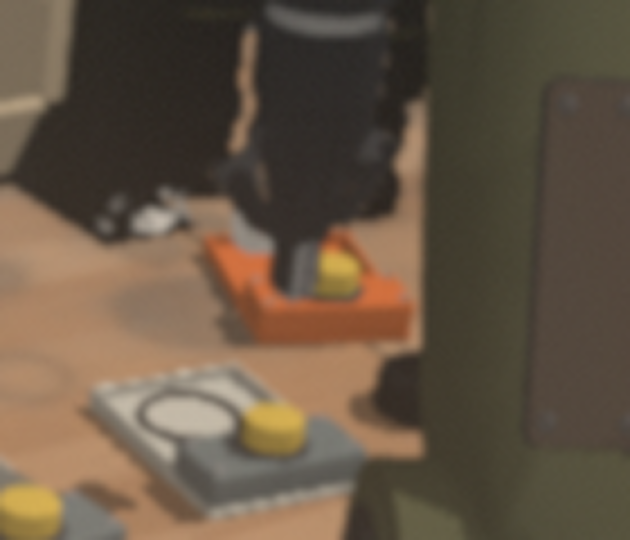

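In the zoom the O-ring button is at about (400,241) and the fingertips at about (406,216), roughly 10 px higher than predicted. I compare with the top view to tell a height offset from a sideways one.

```bash
python3 - <<'E'
from h import *
c=robot.get_calibration("scene"); d=robot.get_calibration("top")
for z in(.09,.1,.11,.12,.13):
    q=locate(c,np.array([406,216]),z); print(z,q.round(3),project(d,np.array([*q,z])).round(1),project(d,np.array([.4758,-.273,z])).round(1))
print(robot.current_tcp_pos(),robot.current_width())
a=robot.camera("top")[225:300,370:460]
cv2.imwrite("pics/zoomt.png",cv2.resize(a,None,fx=7,fy=7,interpolation=cv2.INTER_CUBIC))
E
```

```text
0.09 [ 0.54  -0.334] [436.8 244.6] [414.8 269.2]
0.1 [ 0.523 -0.319] [432.4 250.5] [415.4 268.9]
0.11 [ 0.507 -0.305] [427.9 256.5] [416.1 268.6]
0.12 [ 0.49 -0.29] [423.3 262.6] [416.8 268.3]
0.13 [ 0.474 -0.276] [418.6 268.7] [417.4 268. ]
[ 0.47605482 -0.27353912  0.12150799] 0.00015860152673056544
```

View pics/zoomt.png

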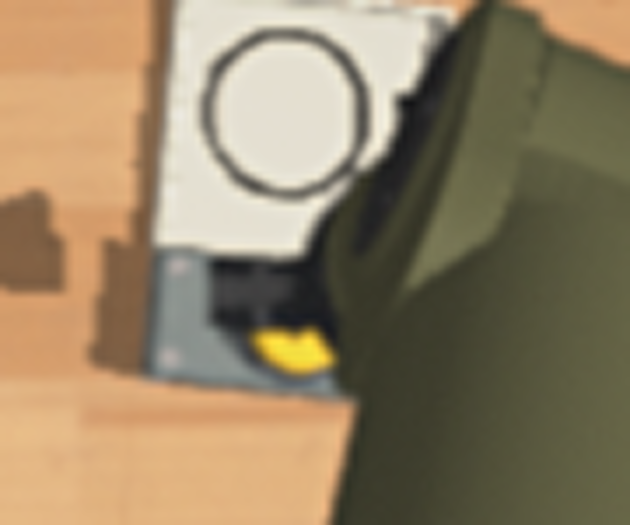

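Laterally the tool is right: the scene ray meets the button's x,y, and the top view shows the fingers centred over the cap. Only the tip height is uncertain, so I press slowly with a force limit.

```bash
cat >> h.py <<'E'
def press(k,zstart=.085,zmin=.045):
    b=B[k]; robot.move_linear([*b,zstart],speed=.1)
    hit=robot.move_linear([*b,zmin],speed=.02,force_limit=8)
    print(k,hit,robot.current_tcp_pos().round(4),robot.current_force().round(1),robot.current_time_s())
E
python3 - <<'E'
from h import *
press("oring",.09,.04)
E
```

```text
oring False [ 0.4751 -0.2732  0.0401] [-0.8  0.1  1.9] 8.2333
```

```bash
python3 - <<'E'
from h import *
for z in (.035,.03,.026,.022):
    h=robot.move_linear([*B["oring"],z],speed=.02,force_limit=8)
    print(h,robot.current_tcp_pos().round(4),robot.current_force().round(1))
    if h: break
a=robot.camera("scene")[170:270,330:450]
cv2.imwrite("pics/zoom2.png",cv2.resize(a,None,fx=5,fy=5,interpolation=cv2.INTER_CUBIC))
E
```

```text
False [ 0.4751 -0.2732  0.0347] [ 0.3 -0.3 -0.4]
False [ 0.475  -0.2732  0.0298] [-0.1 -0.   0.6]
True [ 0.4751 -0.2732  0.0273] [-1.5  0.7 10.4]
```

View pics/zoom2.png

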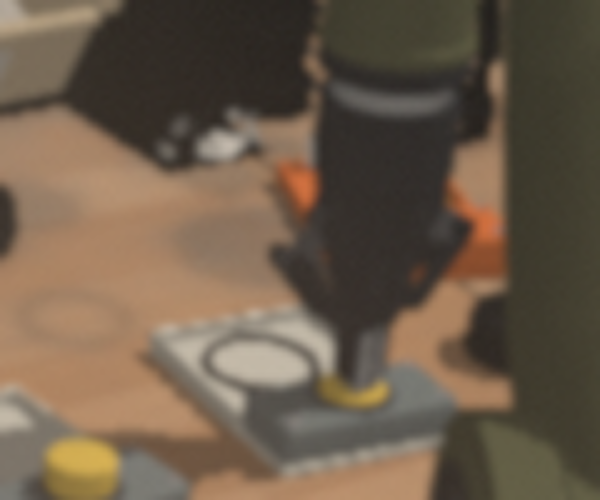

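The picture shows the fingertips centred on the O-ring cap at about crop (355,385). The cap is well down, about half as tall as its neighbour. The stop came at TCP z = 0.0273 with 10 N, so I lift, check that it stays down, and go over the piston button.

```bash
python3 - <<'E'
from h import *
robot.move_linear([*B["oring"],.06],speed=.05)
robot.move_linear([*B["oring"],.15],speed=.2)
robot.move_linear([*B["piston"],.15],speed=.25)
robot.move_linear([*B["piston"],.075],speed=.15)
print(robot.current_time_s(),robot.current_tcp_pos())
a=robot.camera("scene")
v=np.hstack([cv2.resize(a[210:290,350:450],(400,320)),cv2.resize(a[230:330,160:285],(400,320))])
cv2.imwrite("pics/p2.png",v)
E
```

```text
13.6583 [0.48366854 0.25948304 0.07546687]
```

View pics/p2.png

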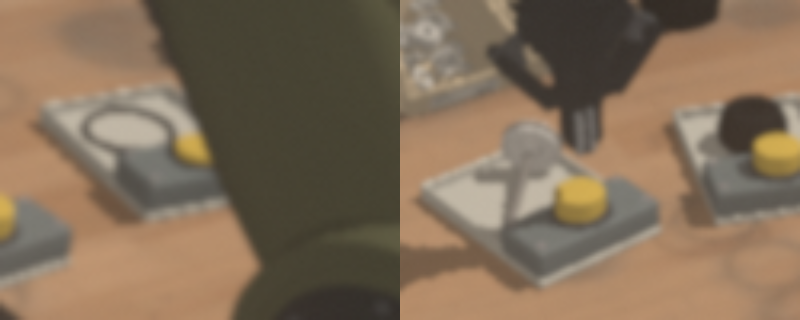

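The O-ring button stays low (left half, about (195,150)), and the fingertips are right above the piston button (right half, (580,150) over (580,195)). Next I press the piston button, then the nut button, with depth checks from the stop height.

```bash
python3 - <<'E'
from h import *
press("piston",.048,.0255)
z=robot.current_tcp_pos()[2]
robot.move_linear([*B["piston"],.06],speed=.05)
if z<.0295:
    robot.move_linear([*B["piston"],.12],speed=.15)
    robot.move_linear([*B["nut"],.12],speed=.2)
    press("nut",.048,.0255)
    robot.move_linear([*B["nut"],.06],speed=.05)
    robot.move_linear([*B["nut"],.2],speed=.2)
    robot.move_linear([.48,.0,.28],speed=.2)
print(robot.current_time_s())
a=robot.camera("scene"); b=robot.camera("top")
cv2.imwrite("pics/end.png",np.vstack([cv2.resize(a[210:330,150:450],(750,300)),cv2.resize(b[195:315,135:510],(750,240))]))
E
```

```text
piston True [0.4835 0.2596 0.0276] [-1.9 -0.9 10.8] 15.0833
nut True [0.4743 0.1027 0.0276] [-1.4 -0.4  9.2] 19.1833
21.6333
```

View pics/end.png

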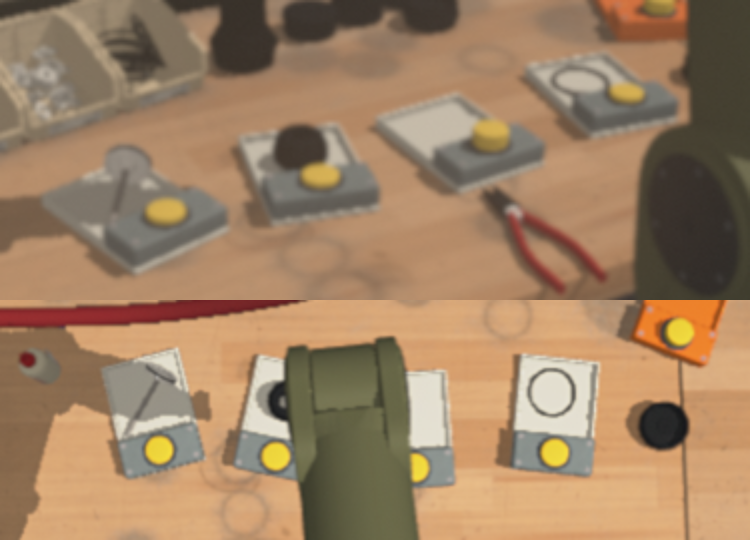

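The three caps at scene crop (165,210), (320,177) and (627,93) are flat down. The empty tray's cap at (490,135) stands tall, and the parts look unmoved. I hand the job in.

```bash
python3 -c "
from bench import robot
print(robot.close_job())"
```

```text
the job is handed in; nothing more can be done
None
```

I pressed the O-ring, piston and cap-nut buttons in that order; in the last pictures all three stay down, the empty tray's button is up and no loose part looks moved. I handed the job in at about 22 s; the hand-in returned no verdict.

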